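# Pry the loose lid off the steel box and park it on its shelf

### The job

Open the steel box: take the squat bottle off its lid and stand it upright on the worktop, and swing both holding clips right out to the sides of the box. Then pry the lid up by the edge that overhangs the box at the end away from the shelf, until its lip clears the box wall, and push it along until it lies wholly on the shelf joined to the box, lip down on the shelf. Do not knock the glassware standing round it or the dish inside the box.

Things in the scene. Friction and masses are not known exactly. Their poses are not given: they have to be found in the camera images.
- steel_box: Fixed open-topped sheet-steel box, outside 90 mm (x) by 100 mm (y) by 60 mm high, walls and floor 3 mm. Origin under the box's centre on the worktop; its own +x points from the box's front back to the lid shelf, z up. Shelf to the right as seen from the robot (yaw -2.4 to -1.7), so y points away from the robot. An ear with a clip's pivot post stands out at each side at x = +15, y = +-64 mm; ears end at y = +-72 mm.
- lid: Loose steel lid, about 0.18 kg: plate 110 mm (x) by 104 mm (y) by 5 mm, axes as the box's. Origin at the middle of the plate's underside; closed, that is at x = -10, z = 60 mm of the box: rear edge flush with the box's rear wall, front edge 20 mm beyond the front wall.
- lid_lip (a point): Middle of the lid's overhanging front edge, at the plate's underside (lid x = -55 mm): where to pry. A lip 4 mm thick, 80 mm wide, hangs 8.5 mm down at lid x = -41 to -37 mm, 2 mm before the box's front wall; it bars pushing the lid back until the front is lifted. The 14 mm of underside before the lip is free to reach under from the front.
- bottle: Squat white plastic bottle with a blue cap, 46 mm diameter, 92 mm high, 0.12 kg, standing loose on the lid. Origin at the centre of its underside, z up the bottle.
- clip_far (a joint): Swivel clip on the far side (pivot at box x = +15, y = +64 mm), rad; friction 0.04 N m, stays where left. 0: arm points straight across over the lid; grows as the arm's tip swings back toward the shelf; 1.57: along the side, clear of the lid; stop at 1.75. Starts at -0.3 to 0.3. Arm 11 mm wide, 2 mm above the lid, top z = 71 mm, end 33 mm from the pivot.
- clip_near (a joint): Swivel clip on the box's side nearer the robot (pivot at box x = +15, y = -64 mm), mirror image: also 0 across the lid, and it also grows as the tip swings toward the shelf.
- clip_far_tab (a point): Top centre (z = 90 mm) of the thumb tab that stands up on the far clip's arm 26 mm from its pivot: 4 mm thick, 12 mm long along the arm, 19 mm tall above the arm. Push the face that looks to the box's front.
- clip_near_tab (a point): The same on the near clip.
- dish: Shallow clear dish, 65 mm diameter, 15 mm high, loose on the floor inside the box; to be left there.
- beaker: Clear small beaker, about 56 mm diameter, 74 mm high, standing on the worktop beyond the box's rear end and the shelf as seen from the robot; bystander. Origin under its centre.
- flask: Conical flask, 83 mm diameter at its foot, 130 mm high, standing on the worktop beyond the box as seen from the robot; bystander. Origin under its centre.
- stoppered: Small clear stoppered bottle, 35 mm diameter, 65 mm high, standing on the worktop close beyond the shelf's right end as seen from the robot; bystander. Origin under its centre.
- shelf_mid (a point): Centre of the top of the lid shelf behind the box, part of the box, at its x = +105 mm, z = 57 mm (3 mm below the box rim). The shelf is 104 mm wide and runs from the box's rear wall (x = +45 mm) to x = +165 mm, where an upright end panel, top z = 66 mm, stops the lid.
- clear_spot (a point): Centre of a patch of bare worktop, 120 mm across, to the right of the glassware: one good place for the bottle. Fixed.
Things that resemble listed ones, but are neither listed nor needed, are in the scene too. What is shaped like the bottle but green or purple is not meant.

How it is judged:
By the outcome, as a careful person would: the job done as asked, in the order asked, and still so for the second after the job is handed in, with the robot touching nothing.
It also fails if it takes over 69 s, if anything falls off the work surface, if the arm or the gripper's body presses on something with over 40 N, if the wrist force passes 120 N, or if a joint passes its speed limit or range.

### The arm

A 7-joint arm with a two-finger parallel gripper is mounted at the origin on a cart in front of the work surface, level with it; the furniture and walls round the work are solid. World frame = base frame: x ahead of the robot, y to its left, z up, the work surface at z = 0. Lengths are in m, angles in rad, forces in N, time in s.
With the tool pointing down it reaches from about 0.425 to 0.925 m from the base axis. Payload 6.8 kg.
Tool frame: the origin (TCP) lies at the very end of the fingers, on their centre line; the grasp point (between the pads) lies 19 mm behind it (r.grasp_offset is the distance from the TCP to the grasp point, in m); z points along the fingers, y is the line along which they close (so a half turn about z gives the same grasp; the last joint's range is limited). The gripper opens to 85 mm and grips with 20 to 120 N. Pads are 22 mm wide; open, the fingers measure 114 mm over their backs; the gripper's body (76 mm by 85 mm) begins 54 mm behind the grasp point. The pads swing forward as they close: fully open they stand 13 mm farther back than shut.
Start: joints at [1.079, 0.477, 0.022, 1.555, -0.011, 1.109, -0.083], TCP at [0.253, -0.626, 0.231] pointing down, gripper open.
Joint ranges: [-2.96, 2.96], [-0.34, 2.1], [-1.41, 1.46], [0.24, 2.44], [-1.37, 4.51], [0.17, 1.92], [-2.96, 2.96]. Speed limits (rad/s): [2.39, 2.39, 3.14, 3.14, 3.14, 3.14, 3.14].

### API

Orientations are given as a unit quaternion [w, x, y, z].
In Python, from cell import r gives the robot as it stands.
- The arm moves only by the tool move_arm, never from a script. Its argument "targets" is a list of rows, each an object of numbers: "tx", "ty", "tz": the shift along the tool's x, y, z normalised to -1 to 1, where 1 is 12 cm; "yaw": the turn about the tool's z normalised to -1 to 1, where 1 is 30 degrees. In form: [{"tx": .., "ty": .., "tz": .., "yaw": ..}, ...]. A call has 1 to 20 rows; each row shifts and turns the commanded pose from where the row before left it, along the tool's axes as they then stand; what a row does not reach is not made up. A row lasts 1/10 s, in which the tool goes at most 50 mm and 8.59 degrees, less where a joint would pass 70% of its speed; a pose out of reach is approached as far as the arm can. A call with a number of a shift or a turn outside -1 to 1 is refused whole. A call with a gripper value outside its range is refused whole. "jaw" is the opening, from 0 (shut) to 1 (fully open), set as the call begins (left out, the last holds). The fingers move at their own pace and stop on an object; the grip force is fixed at half the most. Time passes only in rows, so rows that do not move let the fingers close. It gives the time, the measured TCP pose, the force, the opening and the grip force at its end, in the units of the state.
- r.get_obs(): the state, without advancing time (a new reading comes with each control period).
- r.snapshot(name): name is "side" or "top"; returns a dict with "img" (420x560x3 uint8, red, green, blue), "range_z" (420x560 float32, m along the optical axis (not along the pixel's ray), 0 where there is no reading), "mtx" (3x3 intrinsics, pixels), "dist_coeffs" ([k1, k2, p1, p2, k3] as OpenCV has them; the pictures are not rectified), "xyz" and "orientation" of the camera in the world. Camera axes: x right, y down, z forward; pixel columns grow to the right and rows downward; lengths in m; the calibration is good to about 2 mm. A picture is of the moment at which its call begins.
- r.job_done(): hands the job in; it is judged then, once.
The state is a dict: "time": time; "qpos": joint angles; "joint_vel": joint speeds; "joint_efforts": joint torques, N m; "eef_pos": TCP position; "eef_rot": TCP orientation; "force": force on the tool from outside, world axes, zero at the start; "torque": the same for the moment, N m; "gripper_width": finger opening in m; "grip_force": force on a finger pad.
Only numpy, scipy, OpenCV 4.12 (cv2) and the standard library are available. Lean on these libraries where they do the work, as an engineer would, in place of code of your own. Each camera call takes 0.05 s, during which the arm holds its last target. There are 200 camera calls.

## Working session

There is one attempt and no reset: what is moved stays moved. The work goes in short steps, Python scripts to look and compute and a tool call to move; the robot and the scene stay as the last step left them, time stands still between calls to the robot, and variables do not carry over. Pictures are saved under pics/ and viewed, at most 10 in all, crops included, and the job is handed in when it is done.

Besides the shell and the picture viewer there is one more tool, called after "Call:" as name(argument=value, ...) on one line, values as JSON. move_arm: Moves the arm, as the interface text tells. Scaled input: -1 to 1 covers 12 cm each way for a shift and 30 degrees each way for a turn. Its arguments: {"type":"object","properties":{"targets":{"type":"array","items":{"type":"object","properties":{"tx":{"type":"number","minimum":-1,"maximum":1},"ty":{"type":"number","minimum":-1,"maximum":1},"tz":{"type":"number","minimum":-1,"maximum":1},"yaw":{"type":"number","minimum":-1,"maximum":1}}}},"jaw":{"type":"number"}},"required":["targets"]}

```bash
ls; mkdir -p pics
cat > h.py <<'E'
import numpy as np, cv2
from scipy.spatial.transform import Rotation as R
def rot(q): return R.from_quat([q[1],q[2],q[3],q[0]]).as_matrix()
def cloud(s):
    d=s["range_z"]; h,w=d.shape
    u,v=np.meshgrid(np.arange(w),np.arange(h))
    p=cv2.undistortPoints(np.stack([u,v],-1).reshape(-1,1,2).astype(float),np.array(s["mtx"]),np.array(s["dist_coeffs"])).reshape(h,w,2)
    c=np.dstack([p[...,0]*d,p[...,1]*d,d])
    return c@rot(s["orientation"]).T+np.array(s["xyz"])
def ray(s,u,v,z):
    p=cv2.undistortPoints(np.array([[[u,v]]],float),np.array(s["mtx"]),np.array(s["dist_coeffs"])).ravel()
    d=rot(s["orientation"])@np.array([p[0],p[1],1]); o=np.array(s["xyz"])
    return o+d*(z-o[2])/d[2]
E
python3 - <<'E'
from h import *
from cell import r
import pickle
o=r.get_obs();print(o)
for n in("side","top"):
    s=r.snapshot(n);pickle.dump(s,open(n+".pkl","wb"))
    cv2.imwrite(f"pics/{n}0.png",s["img"][...,::-1]);print(n,s["xyz"],s["orientation"],s["mtx"])
E
```

```text
pics
{'time': 0.0, 'qpos': array([ 1.07890467,  0.47780565,  0.02234266,  1.55644215, -0.01151866,
        1.10929247, -0.08308036]), 'joint_vel': array([-1.57976520e-03, -9.29652367e-04,  2.56546246e-03,  4.74205950e-04,
        2.77683100e-04, -2.23550539e-05, -6.40188018e-04]), 'joint_efforts': array([-9.73539718e-04, -5.96460772e+01,  1.60763741e+00, -2.81199574e+01,
        1.24432016e-02,  9.40080383e-03,  2.78248336e-05]), 'eef_pos': array([ 0.25251685, -0.62535528,  0.23032597]), 'eef_rot': array([-8.79703071e-04,  9.81641120e-01,  1.90735113e-01, -2.32072474e-04]), 'force': array([-0.1020045 ,  0.41233455, -0.03132391]), 'torque': array([-0.03612215, -0.01889815,  0.00250595]), 'grip_force': 0.0, 'gripper_width': 0.08521468710753578}
side [0.51641358 0.62251064 0.52169475] [ 0.00790877  0.0037971   0.8538137  -0.52050475] [[411.82825299   0.         281.28036169]
 [  0.         411.82825299 206.58654918]
 [  0.           0.           1.        ]]
top [ 0.34459845 -0.20390606  0.94352936] [ 0.07599321 -0.69258684  0.71448791 -0.06368298] [[451.30264766   0.         273.07155789]
 [  0.         451.30264766 204.62071308]
 [  0.           0.           1.        ]]
```

View pics/side0.png

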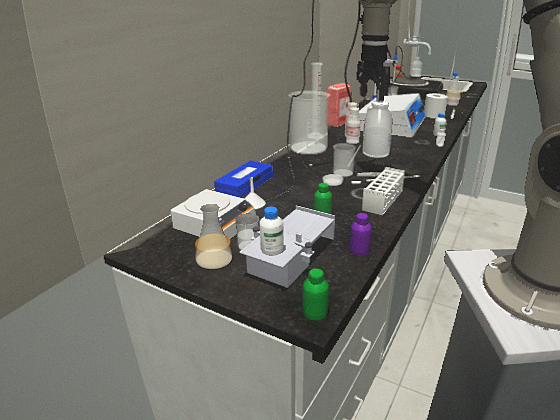

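View pics/top0.png

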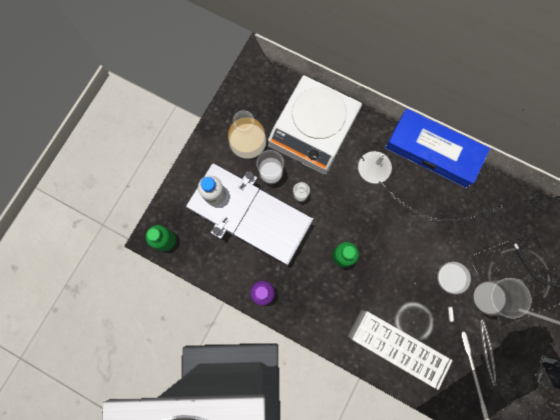

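The bottle (blue cap, about 209,185 in top) stands on the lid's front-far part. The clips are at (248,180) and (220,228), the shelf runs to (290,240), and the decoys are green and purple. Next I measure with depth.

```bash
cat > m.py <<'E'
from h import *
import pickle
t=pickle.load(open("top.pkl","rb"))
P=cloud(t)
for n,u,v in[("cap",208,184),("bg",154,236),("purple",263,292),("green2",346,254),("lid",205,208),("shelf",280,235),("stopp",302,191),("beaker",270,168),("flask",247,138),("scale",300,160),("tab",250,178),("tab2",219,232),("bare",380,210)]:
    print(n,P[v,u].round(4))
m=(P[...,2]>0.045)&(P[...,2]<0.068)
m&=(np.hypot(P[...,0]-P[225,265,0],P[...,1]-P[225,265,1])<0.2)
mm=np.zeros(m.shape,np.uint8);mm[m]=1
n,l,st,c=cv2.connectedComponentsWithStats(mm)
k=l[235,280];print(st[k])
pts=P[l==k];rect=cv2.minAreaRect(pts[:,:2].astype(np.float32));print(rect,cv2.boxPoints(rect),np.percentile(pts[:,2],[5,25,50,75,95]))
hh=P[...,2]; 
I=cv2.cvtColor(t["img"],cv2.COLOR_RGB2BGR)[130:270,180:330]
cv2.imwrite("pics/crop.png",cv2.resize(I,None,fx=5,fy=4.2,interpolation=cv2.INTER_CUBIC)[:590] if 0 else cv2.resize(I,None,fx=4,fy=4,interpolation=cv2.INTER_CUBIC))
E
python3 m.py
```

```text
cap [ 0.5442 -0.0766  0.1571]
bg [0.4622 0.0376 0.0908]
purple [ 0.3511 -0.1681  0.0937]
green2 [ 0.4166 -0.3257  0.0909]
lid [ 0.5185 -0.0557  0.0657]
shelf [ 0.4608 -0.2029  0.0576]
stopp [ 0.547  -0.2497  0.0639]
beaker [ 0.6057 -0.1865  0.033 ]
flask [ 0.6558 -0.143   0.0817]
scale [ 0.6248 -0.2505  0.0202]
tab [ 0.5749 -0.1469  0.0732]
tab2 [ 0.4684 -0.0844  0.0737]
bare [ 0.5151 -0.4163 -0.0011]
[ 187  163  127  102 5332]
((0.5082593560218811, -0.1434784084558487), (0.23302538692951202, 0.14314191043376923), 58.782470703125) [[ 0.38666427 -0.20602632]
 [ 0.50908005 -0.28021514]
 [ 0.62985444 -0.0809305 ]
 [ 0.50743866 -0.00674167]] [0.05398027 0.05595569 0.05779364 0.06379602 0.065986  ]
```

View pics/crop.png

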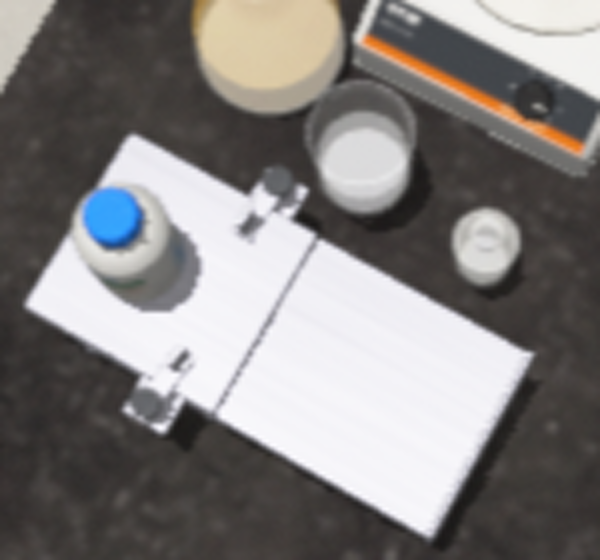

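The crop shows lid corners at (133,133) and (27,305), and the seam at (315,237) and (215,413). The shelf end corners are (532,352) and (433,540). The far clip pivot is (278,180) with its tab near (248,226); the near pivot is (149,403) with its tab near (180,360).

```bash
cat > m2.py <<'E'
from h import *
import pickle
t=pickle.load(open("top.pkl","rb")); sd=pickle.load(open("side.pkl","rb"))
f=lambda x,y,z: ray(t,(x+.5)/4-.5+180,(y+.5)/4-.5+130,z)[:2]
A=[((133,133),.065,(-65,52)),((27,305),.065,(-65,-52)),((315,237),.065,(45,52)),((215,413),.065,(45,-52)),((532,352),.066,(165,52)),((433,540),.066,(165,-52))]
W=np.array([f(*a[0],a[1]) for a in A]);B=np.array([a[2] for a in A])/1000
bc=B.mean(0);wc=W.mean(0);H=(B-bc).T@(W-wc)
yaw=np.arctan2(H[0,1]-H[1,0],H[0,0]+H[1,1]);c,s=np.cos(yaw),np.sin(yaw);Rb=np.array([[c,-s],[s,c]])
o=wc-Rb@bc;print("yaw",yaw,"o",o,"res mm",((W-o)@Rb*1000-B*1000).round(1).tolist())
np.savez("box.npz",o=o,R=Rb,yaw=yaw)
tb=lambda w:((np.asarray(w)-o)@Rb*1000).round(1)
for n in t,sd:
    P=cloud(n);b=(P[...,:2]-o)@Rb*1000;z=P[...,2]*1000
    im=n["img"].astype(int)
    for nm,sg in(("far",1),("near",-1)):
        k=(abs(b[...,0]-15)<32)&(abs(b[...,1]-sg*45)<32)&(z>69)&(z<100)
        q=np.c_[b[k],z[k]];hi=q[q[:,2]>73]
        print(nm,len(q));print(hi[np.argsort(hi[:,1])][:40].round(0).tolist())
    hsv=cv2.cvtColor(n["img"],cv2.COLOR_RGB2HSV)
    k=(hsv[...,0]>95)&(hsv[...,0]<120)&(hsv[...,1]>120)&(np.hypot(b[...,0]+30,b[...,1])<110)&(z>120)
    q=np.c_[b[k],z[k]];top=q[q[:,2]>np.median(q[:,2])+0];print("cap",len(q),np.median(q,0),q.max(0),q.min(0),"top mean",q[q[:,2]>q[:,2].max()-5].mean(0))
    k=(z>85)&(z<125)&(np.hypot(b[...,0]+30,b[...,1])<80);q=b[k];print("body",len(q),q.min(0),q.max(0))
for n,uv,z in[("tabf",(248,222),.085),("tabn",(180,357),.085),("pivf",(278,180),.073),("pivn",(149,403),.073)]: print(n,tb(f(*uv,z)))
# glassware in box frame from top cloud
P=cloud(t)
for n,u,v,rr in[("green1",157,237,.04),("purple",263,292,.04),("flask",246,138,.05),("beaker",270,168,.035),("stop",302,191,.025)]:
    p=P[v,u,:2];k=(np.hypot(P[...,0]-p[0],P[...,1]-p[1])<rr)&(P[...,2]>.02);q=P[k];print(n,"world",q[:,:2].mean(0).round(3),"box",tb(q[:,:2].mean(0)),"ext",tb(q[:,:2]).min(0),tb(q[:,:2]).max(0))
E
python3 m2.py
```

```text
yaw -2.1166128095291126 o [ 0.53348016 -0.10013519] res mm [[0.2, -0.3], [0.0, 1.6], [-2.2, -2.0], [-0.7, 1.1], [0.1, -0.1], [2.6, -0.3]]
far 115
[[-11.0, 15.0, 83.0], [-12.0, 15.0, 96.0], [12.0, 33.0, 79.0], [10.0, 33.0, 83.0], [12.0, 33.0, 87.0], [10.0, 33.0, 92.0], [13.0, 34.0, 78.0], [11.0, 35.0, 89.0], [13.0, 35.0, 83.0], [13.0, 36.0, 88.0], [10.0, 37.0, 89.0], [12.0, 37.0, 90.0], [13.0, 38.0, 81.0], [9.0, 39.0, 88.0], [13.0, 39.0, 85.0], [11.0, 39.0, 89.0], [13.0, 41.0, 87.0], [14.0, 41.0, 79.0], [12.0, 42.0, 90.0], [14.0, 42.0, 84.0], [14.0, 43.0, 91.0], [11.0, 44.0, 90.0], [13.0, 45.0, 90.0], [11.0, 56.0, 73.0], [13.0, 58.0, 75.0], [17.0, 58.0, 74.0], [10.0, 59.0, 74.0], [18.0, 60.0, 73.0], [16.0, 61.0, 73.0], [9.0, 61.0, 75.0], [18.0, 61.0, 77.0], [13.0, 61.0, 75.0], [20.0, 62.0, 76.0], [10.0, 62.0, 73.0], [22.0, 62.0, 78.0], [17.0, 63.0, 77.0], [8.0, 63.0, 74.0], [12.0, 63.0, 74.0], [9.0, 64.0, 75.0], [19.0, 64.0, 76.0]]
near 145
[[18.0, -70.0, 76.0], [15.0, -69.0, 75.0], [19.0, -69.0, 74.0], [12.0, -69.0, 74.0], [16.0, -68.0, 74.0], [9.0, -68.0, 75.0], [14.0, -68.0, 73.0],
[... 2343 characters left out ...]
4.47382052  -7.70088631 155.175813  ] [-16.7303683    9.03270722 159.30467603] [-41.59237974 -18.03981362 143.36742786] top mean [-30.25859792  -5.82679787 157.18881975]
body 435 [-52.21265606 -45.97150317] [19.25929276 16.53191264]
tabf [13.6 36.9]
tabn [ 18.9 -37.1]
pivf [13.4 64.9]
pivn [ 15.  -63.1]
green1 world [0.463 0.033] box [ -77.  -129.7] ext [-107.  -153.4] [ -60.3 -107.1]
purple world [ 0.347 -0.191] box [ 175.1 -112.4] ext [ 128.2 -144.9] [186.7 -99.9]
flask world [ 0.665 -0.144] box [-30.6 135. ] ext [-78.1  99.3] [ 20.6 176. ]
beaker world [ 0.608 -0.188] box [ 36.  109.2] ext [10.5 79.3] [ 64.9 133.7]
stop world [ 0.552 -0.249] box [117.8  92.8] ext [99.9 78.3] [134.  111.3]
```

```bash
cat > d.py <<'E'
# usage: d.py x y z [phi]   target TCP in box frame (mm), or W x y z for world mm; prints current box pose and the total move in tool units
import sys
from h import *
from cell import r
b=np.load("box.npz");o,Rb=b["o"],b["R"]
s=r.get_obs();p=np.array(s["eef_pos"]);M=rot(s["eef_rot"])
phi=np.arctan2(M[1,0],M[0,0])
print("t",round(s["time"],2),"box",((p[:2]-o)@Rb*1000).round(1),"z",round(p[2]*1000,1),"F",np.round(s["force"],1),"Fbox",(s["force"][:2]@Rb).round(1),"w",round(s["gripper_width"],4),"yawerr_units",round(-((b["yaw"]+np.pi)-phi)/np.radians(30),3),"down",round(M[2,2],4))
a=sys.argv[1:]
if a:
    if a[0]=="W": T=np.array(a[1:4],float)/1000
    else:
        q=np.array(a[:3],float)/1000;T=np.r_[o+Rb@q[:2],q[2]]
    d=M.T@(T-p)/.12;print("target world",T.round(3),"units now",d.round(3))
    c=np.r_[-(Rb.T@(T-p)[:2])[0],(Rb.T@(T-p)[:2])[1],-(T-p)[2]]/.12;print("units if aligned",c.round(3))
E
python3 d.py -29 -4 175
python3 - <<'E'
from h import *
import pickle
P=cloud(pickle.load(open("top.pkl","rb"))).reshape(-1,3)
for n,(a,b),w in[("in",([.253,-.626],[.545,-.073]),.09),("out",([.545,-.073],[.49,-.395]),.09)]:
    a,b=map(np.array,(a,b));u=(b-a)/np.linalg.norm(b-a);q=P[:,:2]-a;l=q@u;c=abs(q[:,0]*u[1]-q[:,1]*u[0])
    for i in range(0,int(np.linalg.norm(b-a)*1000),100):
        k=(c<w)&(l*1000>i)&(l*1000<i+100);print(n,i,P[k,2].max() if k.any() else None)
k=np.hypot(P[:,0]-.49,P[:,1]+.395)<.06;print(np.percentile(P[k,2],[1,50,99]))
E
```

```text
t 0.1 box [594.8  32.5] z 230.4 F [-0.5  0.7 -0.5] Fbox [-0.3 -0.8] w 0.085 yawerr_units -1.225 down -1.0
target world [ 0.545 -0.073  0.175] units now [ 3.984 -3.353  0.467]
units if aligned [ 5.198 -0.305  0.462]
in 0 0.3206500473039112
in 100 0.06432975346867265
in 200 0.06666499460306885
in 300 0.09438833754222353
in 400 0.06803488982705819
in 500 0.09221249852739721
in 600 0.15960930773230075
out 0 0.15960930773230075
out 100 0.07531574045124934
out 200 0.09438833754222353
out 300 0.007906955809754423
[-0.00457711 -0.00080933  0.00317202]
```

Call:
move_arm(jaw=1, targets=[{"yaw": -0.245},{"yaw": -0.245},{"yaw": -0.245},{"yaw": -0.245},{"yaw": -0.245},{"tx": 0.3,"ty": -0.02},{"tx": 0.3,"ty": -0.02},{"tx": 0.3,"ty": -0.02},{"tx": 0.3,"ty": -0.02},{"tx": 0.3,"ty": -0.02},{"tx": 0.3,"ty": -0.02},{"tx": 0.3,"ty": -0.02},{"tx": 0.3,"ty": -0.02},{"tx": 0.3,"ty": -0.02},{"tx": 0.3,"ty": -0.02},{"tx": 0.3,"ty": -0.02},{"tx": 0.3,"ty": -0.02},{"tx": 0.3,"ty": -0.02},{"tx": 0.3,"ty": -0.02},{"tx": 0.3,"ty": -0.02}])

```text
invalid input at $.targets[0]: expected keys tx, ty, tz, yaw
```

```bash
python3 d.py -29 -4 92
```

```text
t 0.1 box [594.8  32.5] z 230.4 F [-0.5  0.7 -0.5] Fbox [-0.3 -0.8] w 0.085 yawerr_units -1.225 down -1.0
target world [ 0.545 -0.073  0.092] units now [ 3.984 -3.352  1.159]
units if aligned [ 5.198 -0.305  1.154]
```

Call:
move_arm(jaw=1, targets=[{"tx": 0,"ty": 0,"tz": 0,"yaw": -0.245},{"tx": 0,"ty": 0,"tz": 0,"yaw": -0.245},{"tx": 0,"ty": 0,"tz": 0,"yaw": -0.245},{"tx": 0,"ty": 0,"tz": 0,"yaw": -0.245},{"tx": 0,"ty": 0,"tz": 0,"yaw": -0.245},{"tx": 0.3,"ty": -0.02,"tz": 0,"yaw": 0},{"tx": 0.3,"ty": -0.02,"tz": 0,"yaw": 0},{"tx": 0.3,"ty": -0.02,"tz": 0,"yaw": 0},{"tx": 0.3,"ty": -0.02,"tz": 0,"yaw": 0},{"tx": 0.3,"ty": -0.02,"tz": 0,"yaw": 0},{"tx": 0.3,"ty": -0.02,"tz": 0,"yaw": 0},{"tx": 0.3,"ty": -0.02,"tz": 0,"yaw": 0},{"tx": 0.3,"ty": -0.02,"tz": 0,"yaw": 0},{"tx": 0.3,"ty": -0.02,"tz": 0,"yaw": 0},{"tx": 0.3,"ty": -0.02,"tz": 0,"yaw": 0},{"tx": 0.3,"ty": -0.02,"tz": 0,"yaw": 0},{"tx": 0.3,"ty": -0.02,"tz": 0,"yaw": 0},{"tx": 0.3,"ty": -0.02,"tz": 0,"yaw": 0},{"tx": 0.3,"ty": -0.02,"tz": 0,"yaw": 0},{"tx": 0.3,"ty": -0.02,"tz": 0,"yaw": 0}])

```text
time: 2.1
eef_pos: [0.5024, -0.1443, 0.2311]
eef_rot: [-0.0, 0.872, 0.49, -0.0]
force: [0.9, -0.5, -0.3]
gripper_width: 0.0852
grip_force: 0.0
```

```bash
python3 d.py -29 -4 92
```

```text
t 2.1 box [53.9 -3.6] z 231.1 F [ 0.9 -0.5 -0.3] Fbox [-0.   1.1] w 0.0852 yawerr_units 0.0 down -1.0
target world [ 0.545 -0.073  0.092] units now [ 0.691 -0.003  1.159]
units if aligned [ 0.691 -0.003  1.159]
```

Precise. Now descend and grip.

Call:
move_arm(jaw=1, targets=[{"tx": 0.23,"ty": 0,"tz": 0,"yaw": 0},{"tx": 0.23,"ty": 0,"tz": 0,"yaw": 0},{"tx": 0.23,"ty": 0,"tz": 0,"yaw": 0},{"tx": 0,"ty": 0,"tz": 0.23,"yaw": 0},{"tx": 0,"ty": 0,"tz": 0.23,"yaw": 0},{"tx": 0,"ty": 0,"tz": 0.23,"yaw": 0},{"tx": 0,"ty": 0,"tz": 0.23,"yaw": 0},{"tx": 0,"ty": 0,"tz": 0.2,"yaw": 0},{"tx": 0,"ty": 0,"tz": 0.04,"yaw": 0},{"tx": 0,"ty": 0,"tz": 0,"yaw": 0}])

```text
time: 3.1
eef_pos: [0.5446, -0.0748, 0.0915]
eef_rot: [-0.001, 0.871, 0.49, -0.001]
force: [0.5, -0.1, 0.3]
gripper_width: 0.0853
grip_force: 0.0
```

Call:
move_arm(jaw=0, targets=[{"tx": 0,"ty": 0,"tz": 0,"yaw": 0},{"tx": 0,"ty": 0,"tz": 0,"yaw": 0},{"tx": 0,"ty": 0,"tz": 0,"yaw": 0},{"tx": 0,"ty": 0,"tz": 0,"yaw": 0},{"tx": 0,"ty": 0,"tz": 0,"yaw": 0},{"tx": 0,"ty": 0,"tz": 0,"yaw": 0},{"tx": 0,"ty": 0,"tz": 0,"yaw": 0},{"tx": 0,"ty": 0,"tz": 0,"yaw": 0}])

```text
time: 3.9
eef_pos: [0.5459, -0.0748, 0.0936]
eef_rot: [0.001, 0.872, 0.49, 0.001]
force: [-2.8, 0.9, 6.5]
gripper_width: 0.044
grip_force: 60.8
```

```bash
python3 d.py W 490 -395 190
```

```text
t 3.9 box [-28.1  -2.5] z 93.6 F [-2.8  0.9  6.5] Fbox [ 0.7 -2.9] w 0.044 yawerr_units 0.0 down -1.0
target world [ 0.49  -0.395  0.19 ] units now [-2.522  0.988 -0.803]
units if aligned [-2.522  0.987 -0.803]
```

Call:
move_arm(targets=[{"tx": 0,"ty": 0,"tz": -0.1,"yaw": 0},{"tx": 0,"ty": 0,"tz": -0.2,"yaw": 0},{"tx": 0,"ty": 0,"tz": -0.25,"yaw": 0},{"tx": 0,"ty": 0,"tz": -0.25,"yaw": 0},{"tx": -0.1,"ty": 0.04,"tz": 0,"yaw": 0},{"tx": -0.24,"ty": 0.095,"tz": 0,"yaw": 0},{"tx": -0.24,"ty": 0.095,"tz": 0,"yaw": 0},{"tx": -0.24,"ty": 0.095,"tz": 0,"yaw": 0},{"tx": -0.24,"ty": 0.095,"tz": 0,"yaw": 0},{"tx": -0.24,"ty": 0.095,"tz": 0,"yaw": 0},{"tx": -0.24,"ty": 0.095,"tz": 0,"yaw": 0},{"tx": -0.24,"ty": 0.095,"tz": 0,"yaw": 0},{"tx": -0.24,"ty": 0.095,"tz": 0,"yaw": 0},{"tx": -0.24,"ty": 0.095,"tz": 0,"yaw": 0},{"tx": -0.24,"ty": 0.095,"tz": 0,"yaw": 0},{"tx": 0,"ty": 0,"tz": 0,"yaw": 0},{"tx": 0,"ty": 0,"tz": 0,"yaw": 0}])

```text
time: 5.6
eef_pos: [0.4898, -0.3938, 0.1875]
eef_rot: [-0.001, 0.872, 0.489, -0.0]
force: [0.7, 0.4, -1.9]
gripper_width: 0.0441
grip_force: 61.4
```

```bash
python3 d.py W 490 -395 30
python3 - <<'E'
from h import *
from cell import r
s=r.snapshot("side");cv2.imwrite("pics/s1.png",s["img"][...,::-1][130:340,150:430].repeat(2,0).repeat(2,1))
E
```

```text
t 5.6 box [273.7 115.1] z 187.5 F [ 0.7  0.4 -1.9] Fbox [-0.7  0.4] w 0.0441 yawerr_units -0.004 down -1.0
target world [ 0.49  -0.395  0.03 ] units now [-0.007  0.008  1.312]
units if aligned [-0.007  0.006  1.312]
```

View pics/s1.png

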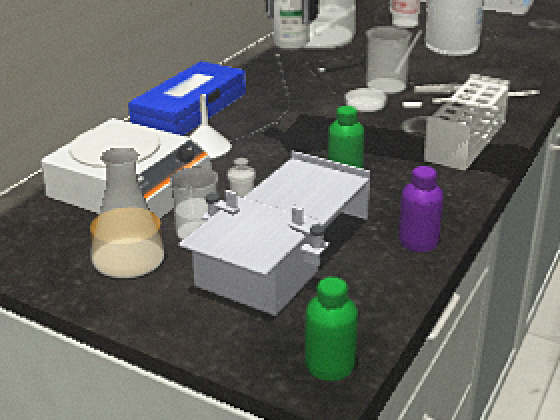

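The bottle is held above the spot, out of view. The lid and glassware are undisturbed, both clip tabs are visible at (232,200) and (297,215), and the landing area is bare.

Call:
move_arm(targets=[{"tx": 0,"ty": 0,"tz": 0.15,"yaw": 0},{"tx": 0,"ty": 0,"tz": 0.25,"yaw": 0},{"tx": 0,"ty": 0,"tz": 0.25,"yaw": 0},{"tx": 0,"ty": 0,"tz": 0.25,"yaw": 0},{"tx": 0,"ty": 0,"tz": 0.2,"yaw": 0},{"tx": 0,"ty": 0,"tz": 0.1,"yaw": 0},{"tx": 0,"ty": 0,"tz": 0.05,"yaw": 0},{"tx": 0,"ty": 0,"tz": 0.04,"yaw": 0},{"tx": 0,"ty": 0,"tz": 0.0,"yaw": 0}])

```text
time: 6.55
eef_pos: [0.4915, -0.3929, 0.0337]
eef_rot: [0.0, 0.871, 0.491, 0.0]
force: [0.1, 0.4, -0.9]
gripper_width: 0.0437
grip_force: 61.4
```

Call:
move_arm(targets=[{"tx": 0,"ty": 0,"tz": 0.02,"yaw": 0},{"tx": 0,"ty": 0,"tz": 0,"yaw": 0}])

```text
time: 6.75
eef_pos: [0.4914, -0.3932, 0.0315]
eef_rot: [0.0, 0.872, 0.49, 0.0]
force: [-0.6, 0.0, -2.1]
gripper_width: 0.0438
grip_force: 61.4
```

Call:
move_arm(targets=[{"tx": 0,"ty": 0,"tz": 0.015,"yaw": 0},{"tx": 0,"ty": 0,"tz": 0.015,"yaw": 0},{"tx": 0,"ty": 0,"tz": 0,"yaw": 0}])

```text
time: 7.05
eef_pos: [0.4914, -0.3933, 0.0287]
eef_rot: [0.0, 0.872, 0.49, 0.0]
force: [-3.9, 1.4, 8.6]
gripper_width: 0.0442
grip_force: 62.4
```

Touched down; release and rise.

Call:
move_arm(jaw=1, targets=[{"tx": 0,"ty": 0,"tz": 0,"yaw": 0},{"tx": 0,"ty": 0,"tz": 0,"yaw": 0},{"tx": 0,"ty": 0,"tz": 0,"yaw": 0},{"tx": 0,"ty": 0,"tz": 0,"yaw": 0},{"tx": 0,"ty": 0,"tz": 0,"yaw": 0},{"tx": 0,"ty": 0,"tz": 0,"yaw": 0},{"tx": 0,"ty": 0,"tz": -0.1,"yaw": 0},{"tx": 0,"ty": 0,"tz": -0.25,"yaw": 0},{"tx": 0,"ty": 0,"tz": -0.25,"yaw": 0},{"tx": 0,"ty": 0,"tz": -0.3,"yaw": 0},{"tx": 0,"ty": 0,"tz": -0.3,"yaw": 0},{"tx": 0,"ty": 0,"tz": -0.2,"yaw": 0}])

```text
time: 8.25
eef_pos: [0.492, -0.3934, 0.1993]
eef_rot: [0.002, 0.871, 0.49, 0.001]
force: [0.5, -0.2, 0.2]
gripper_width: 0.0852
grip_force: 0.0
```

```bash
python3 d.py -25 25 120
```

```text
t 8.25 box [272.2 116.8] z 199.3 F [ 0.5 -0.2  0.2] Fbox [-0.1  0.6] w 0.0852 yawerr_units 0.001 down -1.0
target world [ 0.568 -0.092  0.12 ] units now [ 2.477 -0.767  0.657]
units if aligned [ 2.477 -0.765  0.661]
```

Call:
move_arm(jaw=0, targets=[{"tx": 0.1,"ty": -0.03,"tz": 0,"yaw": 0},{"tx": 0.26,"ty": -0.073,"tz": 0,"yaw": 0},{"tx": 0.26,"ty": -0.073,"tz": 0,"yaw": 0},{"tx": 0.26,"ty": -0.073,"tz": 0,"yaw": 0},{"tx": 0.26,"ty": -0.073,"tz": 0,"yaw": 0},{"tx": 0.26,"ty": -0.073,"tz": 0,"yaw": 0},{"tx": 0.26,"ty": -0.073,"tz": 0,"yaw": 0},{"tx": 0.26,"ty": -0.073,"tz": 0,"yaw": 0},{"tx": 0.26,"ty": -0.073,"tz": 0,"yaw": 0},{"tx": 0.26,"ty": -0.073,"tz": 0,"yaw": 0},{"tx": 0,"ty": 0,"tz": 0.25,"yaw": 0},{"tx": 0,"ty": 0,"tz": 0.25,"yaw": 0},{"tx": 0,"ty": 0,"tz": 0.25,"yaw": 0},{"tx": 0,"ty": 0,"tz": 0.2,"yaw": 0},{"tx": 0,"ty": 0,"tz": 0.05,"yaw": 0},{"tx": 0,"ty": 0,"tz": 0,"yaw": 0}])

```text
time: 9.85
eef_pos: [0.5716, -0.0993, 0.0746]
eef_rot: [-0.001, 0.871, 0.491, -0.001]
force: [0.0, -0.1, 0.0]
gripper_width: 0.0002
grip_force: 0.0
```

```bash
python3 d.py 25 33 79
python3 - <<'E'
from h import *
from cell import r
s=r.snapshot("side");cv2.imwrite("pics/s2.png",cv2.resize(s["img"][...,::-1][165:315,210:360],None,fx=4,fy=4))
E
```

```text
t 9.85 box [-20.5  32.2] z 74.6 F [ 0.  -0.1  0. ] Fbox [0.  0.1] w 0.0002 yawerr_units 0.001 down -1.0
target world [ 0.549 -0.139  0.079] units now [-0.379  0.006 -0.036]
units if aligned [-0.379  0.007 -0.037]
```

View pics/s2.png

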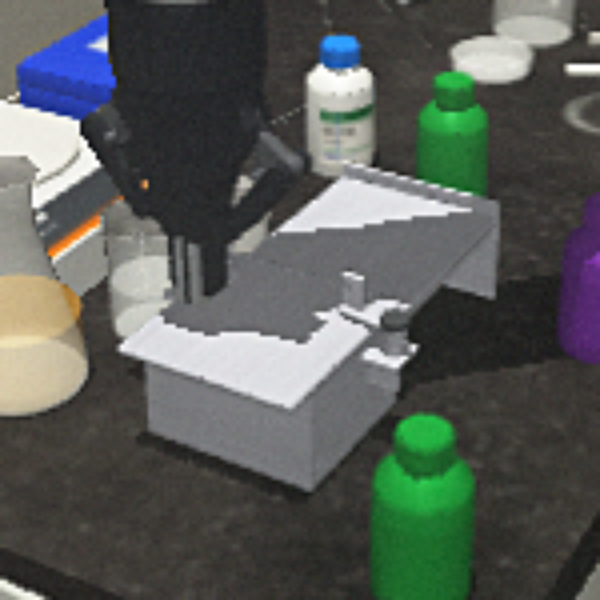

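The blue-capped bottle stands upright on the worktop at (340,110). The shut fingers are over the lid's far front, ahead of the far tab.

Call:
move_arm(targets=[{"tx": 0,"ty": 0,"tz": -0.04,"yaw": 0},{"tx": -0.06,"ty": 0,"tz": 0,"yaw": 0},{"tx": -0.06,"ty": 0,"tz": 0,"yaw": 0},{"tx": -0.06,"ty": 0,"tz": 0,"yaw": 0},{"tx": -0.06,"ty": 0,"tz": 0,"yaw": 0},{"tx": -0.06,"ty": 0,"tz": 0,"yaw": 0},{"tx": -0.06,"ty": 0.01,"tz": 0,"yaw": 0},{"tx": -0.05,"ty": 0.03,"tz": 0,"yaw": 0},{"tx": -0.05,"ty": 0.05,"tz": 0,"yaw": 0},{"tx": -0.03,"ty": 0.05,"tz": 0,"yaw": 0},{"tx": 0,"ty": 0,"tz": 0,"yaw": 0}])

```text
time: 11.0
eef_pos: [0.5565, -0.1605, 0.0799]
eef_rot: [0.0, 0.872, 0.49, -0.0]
force: [-0.8, 0.6, -0.3]
gripper_width: 0.0002
grip_force: 0.1
```

```bash
python3 d.py 41 51 79
```

```text
t 11.0 box [39.6 51. ] z 79.9 F [-0.8  0.6 -0.3] Fbox [-0. -1.] w 0.0002 yawerr_units -0.003 down -1.0
target world [ 0.556 -0.162  0.079] units now [-0.011  0.     0.007]
units if aligned [-0.011  0.     0.007]
```

Call:
move_arm(targets=[{"tx": 0,"ty": 0.015,"tz": 0,"yaw": 0},{"tx": 0,"ty": 0.01,"tz": 0,"yaw": 0},{"tx": 0,"ty": 0,"tz": 0,"yaw": 0}])

```text
time: 11.3
eef_pos: [0.5584, -0.1607, 0.0798]
eef_rot: [-0.0, 0.872, 0.49, -0.001]
force: [-1.6, -0.8, -0.3]
gripper_width: 0.0004
grip_force: 0.9
```

```bash
python3 d.py -20 -33 79
```

```text
t 11.3 box [38.8 52.8] z 79.8 F [-1.6 -0.8 -0.3] Fbox [ 1.5 -1. ] w 0.0004 yawerr_units -0.0 down -1.0
target world [ 0.516 -0.066  0.079] units now [ 0.49  -0.715  0.007]
units if aligned [ 0.49  -0.715  0.007]
```

Call:
move_arm(targets=[{"tx": 0,"ty": -0.2,"tz": 0,"yaw": 0},{"tx": 0,"ty": -0.24,"tz": 0,"yaw": 0},{"tx": 0.25,"ty": 0,"tz": 0,"yaw": 0},{"tx": 0.24,"ty": 0,"tz": 0,"yaw": 0},{"tx": 0,"ty": -0.2,"tz": 0,"yaw": 0},{"tx": 0,"ty": -0.075,"tz": 0,"yaw": 0},{"tx": -0.06,"ty": 0,"tz": 0,"yaw": 0},{"tx": -0.06,"ty": 0,"tz": 0,"yaw": 0},{"tx": -0.06,"ty": 0,"tz": 0,"yaw": 0},{"tx": -0.06,"ty": 0,"tz": 0,"yaw": 0},{"tx": -0.06,"ty": 0,"tz": 0,"yaw": 0},{"tx": -0.06,"ty": -0.01,"tz": 0,"yaw": 0},{"tx": -0.05,"ty": -0.03,"tz": 0,"yaw": 0},{"tx": -0.05,"ty": -0.05,"tz": 0,"yaw": 0},{"tx": -0.04,"ty": -0.05,"tz": 0,"yaw": 0},{"tx": 0,"ty": -0.02,"tz": 0,"yaw": 0},{"tx": 0,"ty": -0.01,"tz": 0,"yaw": 0},{"tx": 0,"ty": 0,"tz": 0,"yaw": 0}])

```text
time: 13.1
eef_pos: [0.4671, -0.1066, 0.0801]
eef_rot: [0.0, 0.871, 0.49, -0.0]
force: [-0.7, -0.8, 0.5]
gripper_width: 0.0
grip_force: 0.7
```

```bash
python3 d.py -110 0 180
cat > tab.py <<'E'
from h import *
from cell import r
b=np.load("box.npz");o,Rb=b["o"],b["R"]
for n in("top","side"):
    s=r.snapshot(n);P=cloud(s);q=(P[...,:2]-o)@Rb*1000;z=P[...,2]*1000
    for sg in(1,-1):
        k=(abs(q[...,0]-28)<32)&(abs(q[...,1]-sg*55)<32)&(z>80)&(z<93);print(n,sg,k.sum(),np.median(q[k],0).round(1) if k.any() else "")
E
echo
```

```text
t 13.1 box [ 40.  -53.4] z 80.1 F [-0.7 -0.8  0.5] Fbox [ 1.1 -0.1] w 0.0 yawerr_units 0.0 down -1.0
target world [ 0.591 -0.006  0.18 ] units now [ 1.249  0.445 -0.834]
units if aligned [ 1.25   0.445 -0.833]
```

Call:
move_arm(targets=[{"tx": 0,"ty": 0.2,"tz": 0,"yaw": 0},{"tx": 0,"ty": 0.245,"tz": 0,"yaw": 0},{"tx": 0.25,"ty": 0,"tz": 0,"yaw": 0},{"tx": 0.25,"ty": 0,"tz": 0,"yaw": 0},{"tx": 0.25,"ty": 0,"tz": 0,"yaw": 0},{"tx": 0.25,"ty": 0,"tz": 0,"yaw": 0},{"tx": 0.25,"ty": 0,"tz": 0,"yaw": 0},{"tx": 0,"ty": 0,"tz": 0,"yaw": 0}])

```text
time: 13.9
eef_pos: [0.5926, 0.0003, 0.0801]
eef_rot: [-0.001, 0.87, 0.493, 0.001]
force: [0.1, -0.0, 0.3]
gripper_width: -0.0001
grip_force: 0.0
```

```bash
python3 d.py -85 0 57;python3 tab.py
python3 - <<'E'
from h import *
from cell import r
s=r.snapshot("top");cv2.imwrite("pics/t3.png",cv2.resize(s["img"][...,::-1][130:280,170:330],None,fx=4,fy=4))
E
```

```text
t 13.9 box [-116.6   -1.6] z 80.1 F [ 0.1 -0.   0.3] Fbox [-0.1  0.1] w -0.0001 yawerr_units 0.013 down -1.0
target world [ 0.578 -0.027  0.057] units now [-0.264  0.011  0.192]
units if aligned [-0.263  0.013  0.193]
top 1 17 [40.4 68.7]
top -1 15 [ 39.9 -67.6]
side 1 0 
side -1 23 [ 38.  -70.7]
```

View pics/t3.png

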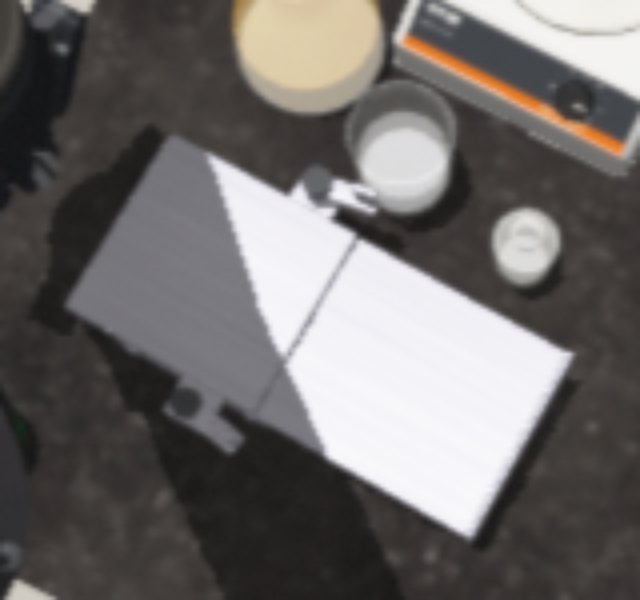

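Both clips lie along the box sides: the far one at (340,190), the near one at (210,420). All the glass is in place. Next is the front-edge pry with the shut fingers against the overhang.

Call:
move_arm(targets=[{"tx": 0,"ty": 0.013,"tz": 0.15,"yaw": 0.013},{"tx": 0,"ty": 0,"tz": 0.15,"yaw": 0},{"tx": -0.15,"ty": 0,"tz": 0,"yaw": 0},{"tx": -0.15,"ty": 0,"tz": 0,"yaw": 0},{"tx": -0.02,"ty": 0,"tz": 0,"yaw": 0},{"tx": 0,"ty": 0,"tz": 0,"yaw": 0}])

```text
time: 14.65
eef_pos: [0.5744, -0.035, 0.0454]
eef_rot: [-0.001, 0.873, 0.488, 0.005]
force: [7.4, 13.9, -7.5]
gripper_width: 0.0001
grip_force: 8.0
```

```bash
python3 d.py -76 0 44
```

```text
t 14.65 box [-76.9   1.2] z 45.4 F [ 7.4 13.9 -7.5] Fbox [-15.7  -0.9] w 0.0001 yawerr_units -0.009 down -1.0
target world [ 0.573 -0.035  0.044] units now [-0.008 -0.01   0.012]
units if aligned [-0.007 -0.01   0.012]
```

Call:
move_arm(targets=[{"tx": 0,"ty": 0,"tz": -0.03,"yaw": 0},{"tx": 0,"ty": 0,"tz": -0.03,"yaw": 0},{"tx": 0,"ty": 0,"tz": -0.03,"yaw": 0}])

```text
time: 14.95
eef_pos: [0.5725, -0.0392, 0.0562]
eef_rot: [0.0, 0.873, 0.488, 0.001]
force: [-0.0, -1.0, 0.5]
gripper_width: -0.0002
grip_force: 0.2
```

```bash
python3 d.py
cat > lid.py <<'E'
from h import *
from cell import r
import sys
b=np.load("box.npz");o,Rb=b["o"],b["R"]
for n in sys.argv[1:] or("side","top"):
    s=r.snapshot(n);P=cloud(s);q=(P[...,:2]-o)@Rb*1000;z=P[...,2]*1000
    for x in range(-70,170,10):
        k=(abs(q[...,0]-x)<4)&(abs(q[...,1])<44)&(z>20)&(z<95)
        if k.sum()>4: print(n,x,k.sum(),np.percentile(z[k],[15,50,85]).round(1))
E
python3 lid.py side
```

```text
t 14.95 box [-72.4   1.7] z 56.2 F [-0.  -1.   0.5] Fbox [0.9 0.5] w -0.0002 yawerr_units -0.012 down -1.0
side -70 27 [67.8 78.1 86.1]
side -60 64 [73.1 75.1 76.5]
side -50 308 [25.7 38.6 60.5]
side -40 49 [73.2 74.2 74.8]
side -30 37 [72.5 73.5 74.2]
side -20 37 [71.7 72.5 73.2]
side -10 37 [70.8 71.6 72.2]
side 0 42 [69.6 70.3 71.1]
side 10 45 [68.8 69.4 70.1]
side 20 46 [67.6 68.3 69. ]
side 30 46 [66.4 67.2 68.1]
side 40 47 [65.4 66.  66.9]
side 50 11 [64.4 64.7 66.2]
side 60 27 [57.4 58.2 59. ]
side 70 52 [56.7 57.8 58.8]
side 80 65 [57.2 57.9 58.6]
side 90 71 [56.8 57.7 58.6]
side 100 69 [57.  57.7 58.7]
side 110 65 [57.  57.7 58.9]
side 120 71 [56.8 57.6 58.4]
side 130 66 [57.  57.7 58.6]
side 140 58 [57.1 57.8 58.5]
side 150 56 [56.8 57.6 58.4]
side 160 123 [57.2 58.4 64.6]
```

Friction pry worked: the lip is up on the front wall. Now raise the tip just over the rim and push.

Call:
move_arm(targets=[{"tx": 0,"ty": 0,"tz": -0.025,"yaw": 0},{"tx": 0,"ty": 0,"tz": -0.025,"yaw": 0},{"tx": 0,"ty": 0,"tz": 0,"yaw": 0},{"tx": -0.03,"ty": 0,"tz": 0,"yaw": 0},{"tx": -0.03,"ty": 0,"tz": 0,"yaw": 0},{"tx": 0,"ty": 0,"tz": 0,"yaw": 0}])

```text
time: 15.6
eef_pos: [0.5682, -0.046, 0.0609]
eef_rot: [0.0, 0.873, 0.487, -0.0]
force: [-0.4, 0.2, -1.2]
gripper_width: 0.0
grip_force: 0.0
```

```bash
python3 d.py -35 0 62;python3 lid.py side | head -14
```

```text
t 15.6 box [-64.3   1.6] z 60.9 F [-0.4  0.2 -1.2] Fbox [ 0.  -0.4] w 0.0 yawerr_units -0.014 down -1.0
target world [ 0.552 -0.07   0.062] units now [-0.244 -0.011 -0.009]
units if aligned [-0.244 -0.013 -0.009]
side -70 140 [70.8 81.2 91.2]
side -60 29 [73.  83.4 90.4]
side -50 367 [25.8 40.6 63.9]
side -40 68 [64.4 65.6 66.6]
side -30 56 [65.  65.8 66.6]
side -20 56 [64.8 65.7 66.5]
side -10 51 [65.3 65.9 66.7]
side 0 57 [64.8 65.7 66.4]
side 10 48 [65.1 66.  66.7]
side 20 57 [65.1 65.9 66.7]
side 30 64 [65.  66.  66.8]
side 40 55 [64.9 65.7 66.4]
side 50 53 [64.8 65.8 66.5]
side 60 6 [64.6 65.  65.3]
```

Call:
move_arm(targets=[{"tx": 0,"ty": -0.012,"tz": -0.01,"yaw": -0.014},{"tx": -0.03,"ty": 0,"tz": 0,"yaw": 0},{"tx": -0.03,"ty": 0,"tz": 0,"yaw": 0},{"tx": -0.03,"ty": 0,"tz": 0,"yaw": 0},{"tx": -0.03,"ty": 0,"tz": 0,"yaw": 0},{"tx": -0.03,"ty": 0,"tz": 0,"yaw": 0},{"tx": -0.03,"ty": 0,"tz": 0,"yaw": 0}])

```text
time: 16.35
eef_pos: [0.556, -0.0634, 0.0622]
eef_rot: [0.0, 0.871, 0.491, 0.0]
force: [1.7, 2.5, 0.3]
gripper_width: -0.0001
grip_force: 1.0
```

Call:
move_arm(targets=[{"tx": -0.03,"ty": 0,"tz": 0,"yaw": 0},{"tx": -0.03,"ty": 0,"tz": 0,"yaw": 0},{"tx": -0.03,"ty": 0,"tz": 0,"yaw": 0},{"tx": -0.03,"ty": 0,"tz": 0,"yaw": 0},{"tx": -0.03,"ty": 0,"tz": 0,"yaw": 0},{"tx": -0.03,"ty": 0,"tz": 0,"yaw": 0},{"tx": 0,"ty": 0,"tz": 0,"yaw": 0}])

```text
time: 17.05
eef_pos: [0.5443, -0.0825, 0.062]
eef_rot: [0.0, 0.872, 0.49, -0.0]
force: [0.2, -0.2, 0.4]
gripper_width: -0.0
grip_force: 0.3
```

```bash
python3 d.py 10 0 48;python3 lid.py side | head -24
```

```text
t 17.05 box [-20.7   0.1] z 62.0 F [ 0.2 -0.2  0.4] Fbox [0.1 0.2] w -0.0 yawerr_units -0.0 down -1.0
target world [ 0.528 -0.109  0.048] units now [-0.256 -0.001  0.117]
units if aligned [-0.256 -0.001  0.117]
side -50 340 [27.  41.2 55.6]
side -40 24 [41.  59.7 60.8]
side -30 102 [71.2 82.3 91.2]
side -20 22 [73.2 83.5 90. ]
side -10 48 [63.  64.8 66.6]
side 0 48 [65.  65.7 66.5]
side 10 53 [64.9 65.5 66.5]
side 20 52 [64.4 65.7 66.5]
side 30 51 [64.9 65.6 66.4]
side 40 81 [21.5 65.1 66.2]
side 50 44 [64.9 65.8 66.5]
side 60 46 [64.6 65.7 66.5]
side 70 47 [64.9 65.7 66.7]
side 80 50 [64.8 65.8 66.3]
side 90 53 [65.  65.8 66.6]
side 100 27 [64.7 65.6 66.4]
side 110 7 [58.  58.5 58.9]
side 120 45 [57.  57.7 58.5]
side 130 43 [56.9 57.6 58.7]
side 140 46 [57.  57.7 58.3]
side 150 49 [56.9 57.5 58.9]
side 160 112 [57.3 58.9 65.4]
```

Call:
move_arm(targets=[{"tx": 0.02,"ty": 0,"tz": 0,"yaw": 0},{"tx": 0,"ty": 0,"tz": 0.07,"yaw": 0},{"tx": 0,"ty": 0,"tz": 0.06,"yaw": 0},{"tx": -0.03,"ty": 0,"tz": 0,"yaw": 0},{"tx": -0.03,"ty": 0,"tz": 0,"yaw": 0},{"tx": -0.03,"ty": 0,"tz": 0,"yaw": 0},{"tx": -0.03,"ty": 0,"tz": 0,"yaw": 0},{"tx": -0.03,"ty": 0,"tz": 0,"yaw": 0},{"tx": -0.03,"ty": 0,"tz": 0,"yaw": 0},{"tx": -0.03,"ty": 0,"tz": 0,"yaw": 0},{"tx": -0.03,"ty": 0,"tz": 0,"yaw": 0},{"tx": -0.03,"ty": 0,"tz": 0,"yaw": 0},{"tx": 0,"ty": 0,"tz": 0,"yaw": 0}])

```text
time: 18.4
eef_pos: [0.5289, -0.108, 0.0465]
eef_rot: [0.0, 0.872, 0.49, -0.0]
force: [0.2, -0.3, -0.3]
gripper_width: 0.0001
grip_force: 0.0
```

```bash
python3 d.py 13 0 46
```

```text
t 18.4 box [9.1 0.2] z 46.5 F [ 0.2 -0.3 -0.3] Fbox [0.2 0.3] w 0.0001 yawerr_units -0.0 down -1.0
target world [ 0.527 -0.111  0.046] units now [-0.032 -0.001  0.004]
units if aligned [-0.032 -0.001  0.004]
```

Call:
move_arm(targets=[{"tx": -0.03,"ty": 0,"tz": 0,"yaw": 0},{"tx": -0.02,"ty": 0,"tz": 0,"yaw": 0},{"tx": 0,"ty": 0,"tz": 0,"yaw": 0}])

```text
time: 18.7
eef_pos: [0.5284, -0.1089, 0.0468]
eef_rot: [-0.001, 0.871, 0.492, 0.003]
force: [5.8, 8.9, -5.0]
gripper_width: -0.0002
grip_force: 5.0
```

```bash
python3 d.py
```

```text
t 18.7 box [10.1  0.2] z 46.8 F [ 5.8  8.9 -5. ] Fbox [-10.6   0.4] w -0.0002 yawerr_units 0.007 down -1.0
```

Call:
move_arm(targets=[{"tx": -0.02,"ty": 0,"tz": 0,"yaw": 0},{"tx": 0,"ty": 0,"tz": -0.03,"yaw": 0},{"tx": 0,"ty": 0,"tz": -0.03,"yaw": 0},{"tx": 0,"ty": 0,"tz": -0.03,"yaw": 0}])

```text
time: 19.1
eef_pos: [0.527, -0.111, 0.0577]
eef_rot: [-0.001, 0.87, 0.492, 0.002]
force: [-0.4, 1.7, -0.6]
gripper_width: 0.0002
grip_force: 0.3
```

```bash
python3 d.py 40 0 62; python3 lid.py side
```

```text
t 19.1 box [12.7  0.1] z 57.7 F [-0.4  1.7 -0.6] Fbox [-1.2 -1.2] w 0.0002 yawerr_units 0.008 down -1.0
target world [ 0.513 -0.134  0.062] units now [-0.228 -0.001 -0.037]
units if aligned [-0.228 -0.    -0.036]
side -50 380 [25.7 41.6 55.7]
side -40 23 [34.6 59.5 60.4]
side 0 41 [65.5 81.  90.8]
side 10 91 [66.  78.2 90.8]
side 20 24 [41.4 77.7 87.8]
side 30 62 [74.1 75.6 76.7]
side 40 399 [26.3 42.  59.2]
side 50 31 [72.  73.2 74.3]
side 60 32 [71.5 72.4 72.9]
side 70 30 [70.3 71.1 71.8]
side 80 31 [69.1 69.6 70.7]
side 90 26 [67.9 68.7 69.5]
side 100 35 [66.2 67.  67.9]
side 110 37 [65.3 66.1 66.4]
side 120 37 [64.  64.5 65.3]
side 130 36 [62.6 63.3 64.1]
side 140 11 [58.  58.5 59.2]
side 150 38 [57.1 57.6 58.4]
side 160 82 [56.8 58.4 64.6]
```

Call:
move_arm(targets=[{"tx": 0,"ty": 0,"tz": -0.025,"yaw": 0},{"tx": 0,"ty": 0,"tz": -0.025,"yaw": 0},{"tx": -0.03,"ty": 0,"tz": 0,"yaw": 0},{"tx": -0.03,"ty": 0,"tz": 0,"yaw": 0},{"tx": -0.03,"ty": 0,"tz": 0,"yaw": 0},{"tx": -0.03,"ty": 0,"tz": 0,"yaw": 0},{"tx": -0.03,"ty": 0,"tz": 0,"yaw": 0},{"tx": 0,"ty": 0,"tz": 0,"yaw": 0}])

```text
time: 19.95
eef_pos: [0.5153, -0.1307, 0.0633]
eef_rot: [0.0, 0.872, 0.49, -0.0]
force: [1.8, 0.7, 1.3]
gripper_width: -0.0003
grip_force: 0.8
```

```bash
python3 d.py 36 0 62; python3 lid.py side|grep -v -- "side -"
```

```text
t 19.95 box [35.6  0.3] z 63.3 F [1.8 0.7 1.3] Fbox [-1.5  1.2] w -0.0003 yawerr_units -0.0 down -1.0
target world [ 0.515 -0.131  0.062] units now [-0.004 -0.002  0.011]
units if aligned [-0.004 -0.002  0.011]
side 10 9 [20.1 20.4 21.3]
side 20 8 [20.1 20.2 20.4]
side 30 114 [71.9 82.  90.7]
side 40 498 [27.9 43.7 57.3]
side 50 100 [57.6 69.5 72.6]
side 60 80 [57.4 59.2 71.8]
side 70 40 [70.2 70.9 71.7]
side 80 34 [69.4 70.1 70.7]
side 90 36 [68.2 69.  69.6]
side 100 37 [67.6 68.3 68.7]
side 110 32 [66.5 67.2 67.8]
side 120 35 [65.5 66.3 67.1]
side 130 36 [64.8 65.3 66.2]
side 140 41 [63.6 64.5 65.6]
side 150 42 [62.5 63.6 64.2]
side 160 59 [59.4 62.6 65.2]
```

Call:
move_arm(targets=[{"tx": 0.1,"ty": 0,"tz": 0,"yaw": 0},{"tx": 0.05,"ty": 0,"tz": -0.15,"yaw": 0},{"tx": 0,"ty": 0,"tz": -0.25,"yaw": 0},{"tx": 0,"ty": 0,"tz": -0.3,"yaw": 0},{"tx": 0.3,"ty": 0,"tz": -0.2,"yaw": 0},{"tx": 0.35,"ty": 0,"tz": 0,"yaw": 0},{"tx": 0.35,"ty": 0,"tz": 0,"yaw": 0},{"tx": 0.35,"ty": 0,"tz": 0,"yaw": 0},{"tx": 0,"ty": 0,"tz": 0,"yaw": 0}])

```text
time: 20.9
eef_pos: [0.6103, 0.0321, 0.1712]
eef_rot: [-0.002, 0.869, 0.494, 0.001]
force: [-0.3, 0.2, 0.6]
gripper_width: -0.0002
grip_force: 0.0
```

```bash
python3 d.py;python3 tab.py; python3 lid.py top|grep -v -- "top -"
python3 - <<'E'
from h import *
from cell import r
a=r.snapshot("top")["img"][...,::-1][120:330,170:420];b=r.snapshot("side")["img"][...,::-1][110:320,200:400]
cv2.imwrite("pics/f.png",cv2.resize(np.hstack([a,b]),None,fx=1.75,fy=1.75))
E
```

```text
t 20.9 box [-152.9   -3. ] z 171.2 F [-0.3  0.2  0.6] Fbox [-0.  -0.4] w -0.0002 yawerr_units 0.018 down -1.0
top 1 17 [40.4 68.6]
top -1 15 [ 40.4 -67.6]
side 1 18 [37.1 65.8]
side -1 23 [ 37.1 -70.7]
top 0 11 [20.2 20.6 21.5]
top 10 11 [20.  20.4 20.9]
top 30 9 [20.1 20.4 20.8]
top 40 88 [56.  58.5 60.3]
top 50 128 [68.8 70.7 72.4]
top 60 181 [68.7 70.3 71.7]
top 70 181 [67.6 69.6 71.5]
top 80 180 [66.6 68.1 70.4]
top 90 180 [66.1 67.9 69.3]
top 100 183 [65.2 67.  68.4]
top 110 181 [64.  65.7 67.4]
top 120 180 [63.3 65.  66.6]
top 130 179 [62.5 64.  65.3]
top 140 181 [61.3 62.9 64.6]
top 150 183 [60.3 61.9 63.2]
top 160 181 [54.9 57.2 60.6]
```

View pics/f.png

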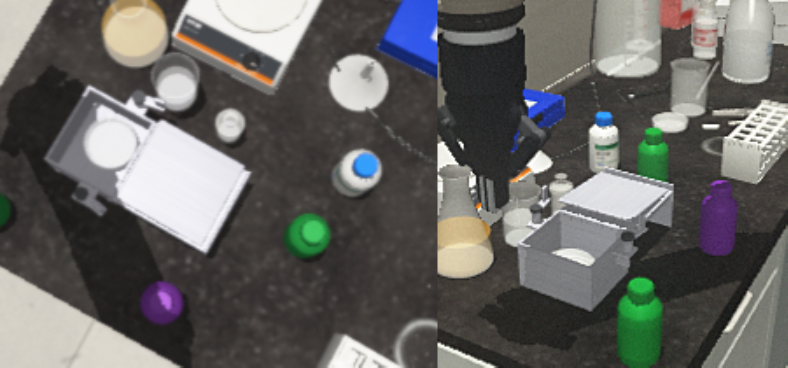

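The box is open with the dish inside at (110,145). The lid lies on the shelf resting on its lip, both clips are out, the bottle stands at (358,172), and all the glass is standing.

```bash
python3 -c "
from cell import r
print(r.job_done())"
```

```text
the job is handed in; nothing more can be done
None
```

The job is handed in (no verdict shown): the bottle stands upright on the worktop, both clips are swung out, and the lid lies wholly on the shelf, lip down, with the dish and glassware in place; the lip dropped into the box midway, so I pried it a second time at the rear wall.

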